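Set the dividing wheel to the red scale line

ROBOT

A 6-joint arm with a two-finger parallel gripper is mounted at the origin on a cart in front of the work surface, level with it; the furniture and walls round the work are solid. World frame = base frame: x ahead of the robot, y to its left, z up, the work surface at z = 0. Lengths are in m, angles in degrees, forces in N, time in s.
With the tool pointing down it reaches from about 0.25 to 0.725 m from the base axis. Payload 9.7 kg.
Tool frame: the origin (TCP) lies midway between the tips of the shut fingers; the grasp point (between the pads) lies bot.grasp_offset behind it (bot.grasp_offset is the distance from the TCP to the grasp point, in m); x points along the fingers, y is the direction in which the jaws open and shut, and the axes are right-handed (so a half turn about x gives the same grasp; the last joint's range is limited). The gripper opens to 85 mm and grips with 20 to 120 N. Pads are 22 mm wide; open, the fingers measure 114 mm over their backs; the gripper's body (76 mm by 85 mm) begins 54 mm behind the grasp point. The pads swing forward as they close: fully open they stand 13 mm farther back than shut.
Start: joints at [72.594, 4.979, 10.078, 95.1, 0, 90], TCP at [0.165, 0.525, 0.231] pointing down, gripper open.
Joint ranges: [-179.16, 179.16], [-48.56, 103.87], [-65.8, 70.77], [-126.05, 130.52], [-82.76, 87.17], [-180, 180]. Speed limits (degrees/s): [127.2, 127.2, 147.25, 180, 180, 180].

INTERFACE

Orientations are given as [roll, pitch, yaw] about the fixed x, y, z axes, in that order (R = Rz(yaw) Ry(pitch) Rx(roll)).
In Python, from workcell import status, camera, bot gives the robot as it stands.
- The arm moves only by the shell command python3 -m jog 'ROWS' [OPENING] [FORCE]. ROWS is text: rows parted by semicolons, each of 4 numbers parted by spaces: the shift along the tool's x, y, z in mm, then the turn about the tool's x in degrees. A call has exactly 8 rows; each row is the pose to reach, as a shift and turn from the pose commanded when the call began, along the tool's axes at that moment; what a row does not reach only later rows make up. A row lasts 1/8 s, in which the tool goes at most 62.5 mm and 10.7 degrees, less where a joint would pass 70% of its speed; a pose out of reach is approached as far as the arm can. A call with a gripper value outside its range is refused whole. OPENING is the opening, from 0 (shut) to 1 (fully open), set as the call begins (- or left out, the last holds). The fingers move at their own pace and stop on an object; FORCE is the grip in N (left out, the last holds). Time passes only in rows, so rows that repeat a pose let the fingers close, or fill a call up. It gives the time, the measured TCP pose, the force and the opening at its end, in the units of the state.
- status.get_obs(): the state, without advancing time (a new reading comes with each control period).
- camera(name): name is "side" or "top" or "wrist"; returns a dict with "color" (400x640x3 uint8, red, green, blue), "vfov" (degrees; the focal length in pixels is half the picture's height over the tangent of half this angle, whatever the lens; pixels are square), "cx", "cy" (the principal point, pixels), "rvec" (rotation vector, rad) and "tvec" (3), from world to camera coordinates, as OpenCV has them. Camera axes: x right, y down, z forward; pixel columns grow to the right and rows downward; lengths in m; the calibration is good to about 2 mm. A picture is of the moment at which its call begins. There is no depth.
- bot.job_done(): hands the job in, once; it reports no verdict.
The state is a dict: "time": time; "q": joint angles; "qd": joint speeds; "joint_efforts": joint torques, N m; "ee_pos": TCP position; "tcp_rot": TCP orientation; "wrist_force": force on the tool from outside, world axes, zero at the start; "torque": the same for the moment, N m; "opening": finger opening in m.
Only numpy, scipy, OpenCV 4.12 (cv2) and the standard library are available. Lean on these libraries where they do the work, as an engineer would, in place of code of your own. Each camera call takes 0.05 s, during which the arm holds its last target. There are 200 camera calls.

TASK

The clay disc on the dividing wheel is to be stamped at the red division next: turn the wheel by pushing its yellow peg sideways with the fingertips or the outside of the fingers until the white index mark on the green head lines up with the red line on the scale. Push gently and do not squeeze the peg; do not touch the clay disc, which must stay flat in the middle of the wheel, and leave the stamp, the cutter and the green-lidded jar where they stand. When the mark is on the line, take the hand away.

Things in the scene. Friction and masses are not known exactly. Their poses are not given: they have to be found in the camera images.
- wheel_base: Fixed foot of the dividing wheel with its white scale collar, 252 mm across; the top of the collar is 35 mm above the table. Origin on the turning axis, at table height; z up. Its own -x direction points from the axis to the red scale line. The collar has black lines every 10 degrees (longer ones every 30) and one red line, 4 mm wide.
- wheel_head (a joint): Angle of the green turning head (190 mm across, its top 47 mm above the table) in rad. 0 = the white index mark is exactly at the red line; positive = the head is turned counter-clockwise seen from above, negative = clockwise. Limits -2.6 and 2.6. It always starts between 0.8 and 1.9. It turns with light friction and damping (about 2.6 N at the peg to start it, 4.5 N at 0.06 m/s), the head is light (0.35 kg), has no spring and no detents, and stays where it is left.
- peg_top (a point): Centre of the top of the yellow upright push peg, which is fixed on the head 70 mm from the axis, on the same radius as the white index mark. The peg is 14 mm in diameter, stands 45 mm above the head, so its top is 92 mm above the table; a 20 mm wide flange at its root is 5 mm high.
- index_mark (a point): Outer end of the white index mark, on the rim of the green head, 95 mm from the axis, 47 mm above the table. The mark is a radial white line 5 mm wide that runs from the peg outwards to the rim (about 15 mm of it is seen beyond the flange of the peg).
- red_line (a point): Inner end of the red scale line on the collar, 98 mm from the axis, 35 mm above the table.
- wheel_centre (a point): The turning axis of the wheel at the height of the top of the green head, 47 mm above the table.
- clay_disc: Loose grey-brown clay disc, about 110 mm across and 13 mm thick, lying in the middle of the green head (its top is 60 mm above the table); origin at the centre of its underside. It turns with the head. Not to be touched.
- stamp: Loose wooden stamp block with a knob, 37x42x46 mm, standing on the table beyond the wheel; origin at the centre of its underside. Bystander.
- cutter: Loose metal flower-shaped cutter, 48x53x22 mm, lying on the table beside the wheel on the left; origin at the centre of its underside. Bystander.
- jar: Loose glaze jar with a green lid, 56 mm across and 68 mm high, standing on the table beyond the wheel; origin at the centre of its underside. Bystander.

How it is judged:
By the outcome, as a careful person would: the job done as asked, in the order asked, and still so for the second after the job is handed in, with the robot touching nothing.
It also fails if it takes over 45 s, if anything falls off the work surface, if the arm or the gripper's body presses on something with over 40 N, if the wrist force passes 120 N, or if a joint passes its speed limit or range.

## Working session

There is one attempt and no reset: what is moved stays moved. The work goes in short steps, Python scripts to look and compute and a shell command to move; the robot and the scene stay as the last step left them, time stands still between calls to the robot, and variables do not carry over. Pictures are saved under pics/ and viewed, about 8 in all and at most 12, crops included, and the job is handed in when it is done.

```bash
mkdir -p pics; cat > h.py <<'E'
import numpy as np, cv2
from workcell import status, camera, bot
def K(c):
    f=200/np.tan(np.radians(c["vfov"])/2); return np.array([[f,0,c["cx"]],[0,f,c["cy"]],[0,0,1]])
def ray(c,u,v,z):
    R=cv2.Rodrigues(np.array(c["rvec"],float))[0]; t=np.array(c["tvec"],float)
    o=-R.T@t; d=R.T@np.linalg.inv(K(c))@[u,v,1]; return o+d*(z-o[2])/d[2]
def proj(c,P): return cv2.projectPoints(np.array(P,float).reshape(-1,1,3),np.array(c["rvec"],float),np.array(c["tvec"],float),K(c),None)[0].reshape(-1,2)
def save(c,n): cv2.imwrite("pics/"+n,c["color"][:,:,::-1])
E
python3 - <<'E'
from h import *
import pickle
o=status.get_obs(); print(o)
print(bot.grasp_offset)
for n in("top","side"):
    c=camera(n); save(c,n+"0.png"); pickle.dump(c,open(n+"0.pkl","wb")); print({k:v for k,v in c.items() if k!="color"})
E
```

```text
{'time': 0.0, 'q': array([7.25938694e+01, 5.01258054e+00, 1.00350708e+01, 9.51009763e+01,
       2.22258872e-04, 8.99995662e+01]), 'qd': array([ 0.01608779, -0.06495645, -0.06251844, -0.07404808,  0.04739227,
        0.04176147]), 'joint_efforts': array([ 4.67057434e-04, -5.20391679e+01,  4.64804184e+01,  1.62232993e-02,
        4.77089941e-05,  9.84332274e-06]), 'ee_pos': array([0.1644574 , 0.52459118, 0.2305744 ]), 'tcp_rot': array([ -90.16268514,   89.92151372, -107.56838212]), 'wrist_force': array([ 0.34577409,  0.17953114, -0.02994082]), 'torque': array([ 0.04172437, -0.007093  , -0.00354493]), 'opening': 0.0853935393464891}
0.0187
{'vfov': 51.75640806944067, 'cx': 321.81400708904926, 'cy': 194.89476497944506, 'rvec': array([ 2.18128857, -2.01578512,  0.23372908]), 'tvec': array([0.0372581 , 0.6163897 , 0.80152805])}
{'vfov': 44.728496255242455, 'cx': 312.3104078768945, 'cy': 195.2459373549653, 'rvec': array([ 0.19028445, -2.81106628,  1.31089633]), 'tvec': array([0.62605009, 0.07443723, 1.00213092])}
```

View pics/top0.png

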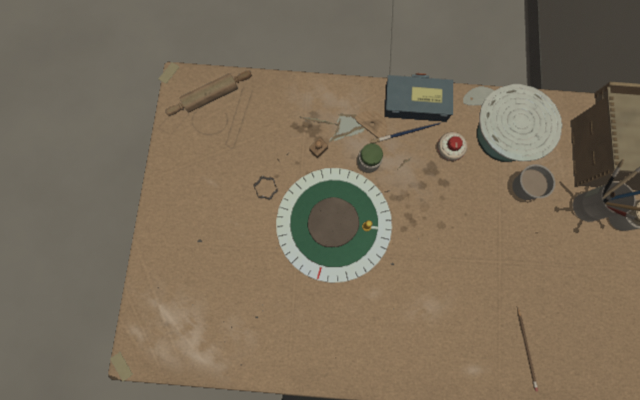

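View pics/side0.png

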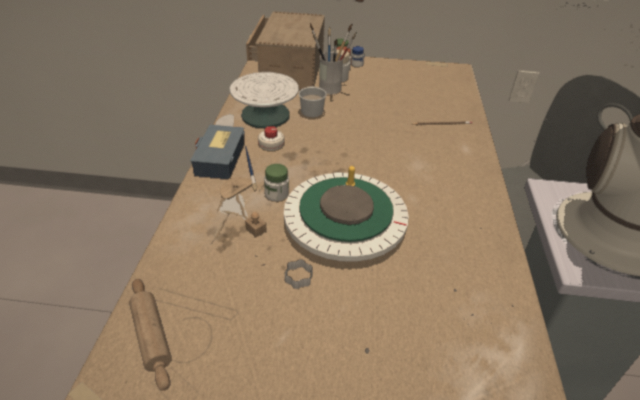

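The top view shows the wheel centred near (334,223), the peg near (368,225) and the red line near (319,272). The cutter is at (265,187), the stamp at (318,148) and the jar at (371,157). The side view agrees, with the peg at (351,177) and the red line at (400,223).

```bash
python3 - <<'E'
from h import *
import pickle
c=pickle.load(open("top0.pkl","rb")); s=pickle.load(open("side0.pkl","rb"))
im=c["color"][:,:,::-1]
cv2.imwrite("pics/topcrop.png",cv2.resize(im[160:290,265:405],None,fx=4.5,fy=4.5,interpolation=cv2.INTER_CUBIC))
hsv=cv2.cvtColor(c["color"],cv2.COLOR_RGB2HSV)
m=cv2.inRange(hsv,(50,80,20),(85,255,120)); m[:170]=0;m[:,:270]=0;m[:,400:]=0;m[285:]=0
cn=max(cv2.findContours(m,0,2)[0],key=cv2.contourArea); P=np.array([ray(c,u,v,.047)[:2] for u,v in cn[:,0]])
A=np.c_[2*P,np.ones(len(P))]; x=np.linalg.lstsq(A,(P**2).sum(1),rcond=None)[0]; ctr=x[:2]; print("centre",ctr,"r",np.sqrt(x[2]+ctr@ctr))
for n,uv,z in(("peg",(368,225),.092),("red",(319,272),.035),("jar",(371,154),.068),("stamp",(318,148),.03),("cutter",(265,187),.02)): 
    p=ray(c,*uv,z);d=p[:2]-ctr;print(n,p,np.degrees(np.arctan2(d[1],d[0])),np.hypot(*d))
a=ray(s,400,223,.035); print("side red",a, "peg",ray(s,351,168,.092))
E
```

```text
centre [0.55897435 0.05840909] r 0.08909272059470566
peg [ 0.55149806 -0.01274724  0.092     ] -95.99797582381649 0.07154801444191773
red [0.45268986 0.07900528 0.035     ] 169.03295154338602 0.10826169606365339
jar [ 0.71110954 -0.01350226  0.068     ] -25.299193544408972 0.16827465177625106
stamp [0.72893336 0.10338778 0.03      ] 14.823183733894359 0.17580997863092318
cutter [0.63096989 0.21493713 0.02      ] 65.29979368256508 0.17229156464673154
side red [0.44797496 0.07874552 0.035     ] peg [ 0.55441297 -0.01014618  0.092     ]
```

View pics/topcrop.png

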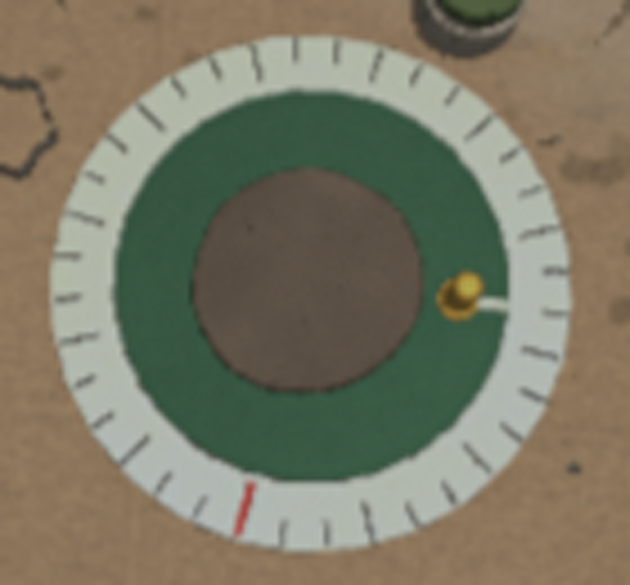

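The crop shows the peg top at (468,285), the outer end of the mark at (508,305), and the red line running from (252,485) to (238,535). The head has to turn about 94° clockwise. Next I need the tool axes and the approach numbers.

```bash
cat >> h.py <<'E'
from scipy.spatial.transform import Rotation as Ro
def tool():
    o=status.get_obs(); return np.array(o["ee_pos"]),Ro.from_euler("xyz",o["tcp_rot"],degrees=True).as_matrix(),o
def rel(P):
    p,R,o=tool(); return (R.T@(np.array(P)-p)*1000).round(1)
E
python3 - <<'E'
from h import *
import pickle
c=pickle.load(open("top0.pkl","rb"))
im=c["color"]
hsv=cv2.cvtColor(im,cv2.COLOR_RGB2HSV)
f=lambda u,v,z: ray(c,265+(u+.5)/4.5-.5,160+(v+.5)/4.5-.5,z)
# centre from head rim / collar rim in crop
for nm,z,pts in(("head",.047,[(114,285),(509,285),(311,90),(311,482)]),("collar",.035,[(50,292),(571,292),(311,35),(311,551)])):
    P=np.array([f(*p,z)[:2] for p in pts]); A=np.c_[2*P,np.ones(4)]; x=np.linalg.lstsq(A,(P**2).sum(1),rcond=None)[0]; print(nm,x[:2],np.sqrt(x[2]+x[:2]@x[:2])); 
    if nm=="head":ctr=x[:2]
for nm,p,z in(("peg",(468,285),.092),("mark",(508,305),.047),("redin",(252,485),.035),("redout",(238,535),.035)):
    q=f(*p,z);d=q[:2]-ctr;print(nm,q,np.degrees(np.arctan2(d[1],d[0])),np.hypot(*d))
p,R,o=tool(); print(p,"\n",R.round(3))
E
```

```text
head [0.5592528  0.05565816] 0.09393997760020646
collar [0.55944175 0.05572984] 0.12536174500518493
peg [ 0.55579688 -0.01375933  0.092     ] -92.85009436862869 0.06950346705687963
mark [ 0.55529048 -0.03797665  0.047     ] -92.42312250364677 0.09371860343367681
redin [0.46251827 0.07637392 0.035     ] 167.91264181450407 0.09892781362517088
redout [0.43904483 0.08107676 0.035     ] 168.06038858289747 0.12286602660791505
[0.16447543 0.52463689 0.23066762] 
 [[-0.     0.299  0.954]
 [-0.001  0.954 -0.299]
 [-1.    -0.001  0.   ]]
```

The turn needed is about 99.4° clockwise (peg at −92.6°, red line at −192.0°). The approach pose goes behind the peg, 40 mm away on its +x side, with the fingers shut and the tips above clay height.

```bash
python3 -m jog '0 -12 18 0; 2 -36 53 -2; 5 -64 94 -4; 8 -95 140 -6; 11 -128 188 -8; 15 -160 235 -10; 18 -185 272 -10; 20 -204 299 -10' 0 20; python3 - <<'E'
from h import *
print(rel([.596,-.021,.17])); print(tool()[2]["q"],tool()[1].round(3))
E
```

```text
time: 1.1
ee_pos: [0.3896, 0.238, 0.2111]
tcp_rot: [-56.7, 90.0, -64.2]
wrist_force: [-0.7, 1.0, 0.3]
opening: 0.0005
[  41.2 -229.8  238.5]
[ 3.14326000e+01 -8.13519167e+00 -4.98358241e+00  9.31533121e+01
 -1.71428351e-02  3.89405589e+01] [[ 0.     0.131  0.991]
 [-0.     0.991 -0.131]
 [-1.    -0.     0.   ]]
```

```bash
python3 -m jog '2 -14 15 0; 7 -44 46 0; 13 -80 83 0; 20 -118 122 0; 27 -156 162 0; 33 -190 197 0; 38 -215 223 0; 41 -230 238 0' ; python3 -m jog '5 0 0 0; 20 0 0 0; 40 0 0 0; 60 0 0 0; 78 0 0 0; 92 0 0 0; 99 0 0 0; 99 0 0 0'; python3 - <<'E'
from h import *
for n in("side","top"): 
    c=camera(n); save(c,n+"1.png")
    uv=proj(c,[[.5593,.0557,.047]])[0]; u,v=uv.astype(int)
    cv2.imwrite(f"pics/{n}1c.png",cv2.resize(c["color"][v-75:v+75,u-90:u+90,::-1],None,fx=4,fy=4,interpolation=cv2.INTER_CUBIC)); print(n,u-90,v-75)
print(tool())
E
```

```text
time: 2.1
ee_pos: [0.5952, -0.0203, 0.1697]
tcp_rot: [-164.6, 89.9, -172.1]
wrist_force: [0.2, -0.6, -0.7]
opening: -0.0002
time: 3.1
ee_pos: [0.595, -0.018, 0.071]
tcp_rot: [-175.2, 90.0, 177.4]
wrist_force: [0.5, 0.1, -0.0]
opening: -0.0002
side 254 130
top 243 147
(array([ 0.59552151, -0.01808766,  0.07189565]), array([[ 8.98448907e-04,  1.29003746e-01,  9.91643699e-01],
       [-4.97640838e-05,  9.91644104e-01, -1.29003753e-01],
       [-9.99999595e-01,  6.65550409e-05,  8.97361315e-04]]), {'time': 3.2, 'q': array([-1.73908268e+00,  1.10124094e+01, -8.33553882e-01,  7.81024966e+01,
       -1.28772162e-03,  5.67294486e+00]), 'qd': array([ 3.18980286e-04, -1.14677587e-01,  3.24601388e-01, -5.11073308e-02,
       -6.07387055e-03, -9.37535885e-02]), 'joint_efforts': array([ 6.10337988e-02, -5.81882608e+01,  4.60047913e+01, -1.42494257e-02,
        1.62228756e-03,  4.30399350e-04]), 'ee_pos': array([ 0.59552151, -0.01808766,  0.07189565]), 'tcp_rot': array([ 4.24171818, 89.94844376, -3.17030993]), 'wrist_force': array([-1.14531169,  0.30260788,  0.83588194]), 'torque': array([-0.00685646, -0.02841581,  0.01210298]), 'opening': 0.0002481559100677797})
```

View pics/side1c.png

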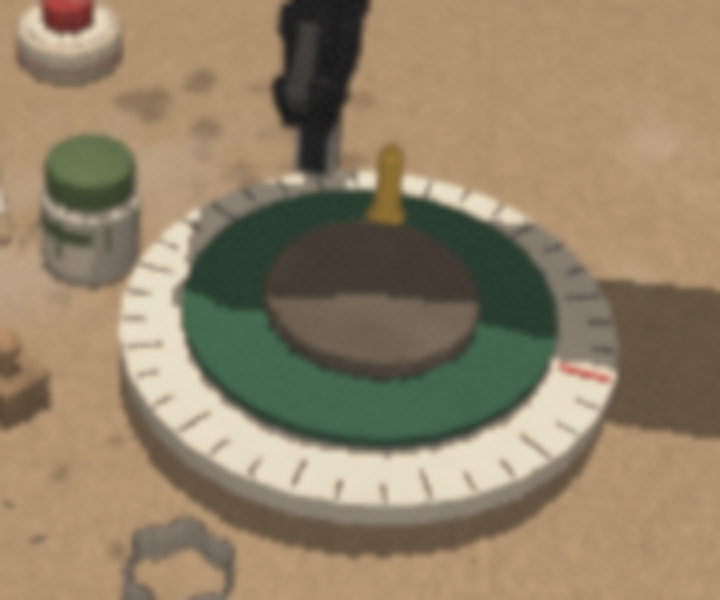

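Side crop: the shut fingertips (318,170) are behind the peg (390,180), above head height and clear of the clay. Next I compute the arc rows for the first stretch.

```bash
cat >> h.py <<'E'
C=np.array([.5593,.0557])
def rows(ths,backs,z=.071,rad=.075):
    p,R,o=tool(); y0=np.degrees(np.arctan2(R[1,1],R[0,1]))
    for th,b in zip(ths,backs):
        a=np.radians(th); P=C+rad*np.array([np.cos(a),np.sin(a)])-b*np.array([np.sin(a),-np.cos(a)])
        d=R.T@(np.array([*P,z])-p)*1000; t=(y0-(th+180)+180)%360-180
        print(*d.round(1),round(t,1),end="; ")
    print()
E
python3 - <<'E'
from h import *
rows([-92.6]*4+[-96,-101,-107,-113],[.035,.029,.023,.018]+[.018]*4)
rows([-119,-125,-131,-137,-143,-149,-153,-155],[.018]*8)
E
```

```text
0.9 -3.3 -4.3 -4.8; 0.9 -3.8 -10.2 -4.8; 0.9 -4.3 -16.2 -4.8; 0.9 -4.7 -21.2 -4.8; 0.9 -6.0 -25.6 -1.4; 0.9 -7.5 -32.2 3.6; 0.9 -8.5 -40.2 9.6; 0.9 -8.6 -48.3 15.6; 
0.8 -7.9 -56.3 21.6; 0.8 -6.3 -64.2 27.6; 0.8 -3.9 -71.9 33.6; 0.8 -0.8 -79.4 39.6; 0.8 3.2 -86.4 45.6; 0.8 7.8 -93.0 51.6; 0.8 11.3 -97.1 55.6; 0.8 13.1 -99.1 57.6;
```

```bash
python3 -m jog '0 -3 -4 -2; 0 -4 -10 -4; 0 -4 -16 -4; 0 -5 -21 -4; 0 -6 -26 -1; 0 -7 -32 4; 0 -8 -40 10; 0 -8 -48 16'; python3 - <<'E'
from h import *
c=camera("top"); c2=camera("side"); 
a=[cv2.resize(c_["color"][v:v+150,u:u+180,::-1],None,fx=2.2,fy=2.2,interpolation=cv2.INTER_CUBIC) for c_,u,v in((c2,254,130),(c,243,147))]
cv2.imwrite("pics/m2.png",np.hstack(a))
rows([-119,-125,-131,-137,-143,-149,-153,-155],[.018]*8)
E
```

```text
time: 4.2
ee_pos: [0.5469, -0.0203, 0.0716]
tcp_rot: [-7.2, 89.9, -30.9]
wrist_force: [3.7, -2.9, -1.2]
opening: 0.0
0.6 -1.9 -7.4 5.5; 0.6 -2.6 -15.4 11.5; 0.6 -2.4 -23.5 17.5; 0.6 -1.4 -31.5 23.5; 0.6 0.4 -39.4 29.5; 0.6 3.0 -47.0 35.5; 0.6 5.2 -51.9 39.5; 0.6 6.4 -54.3 41.5;
```

View pics/m2.png

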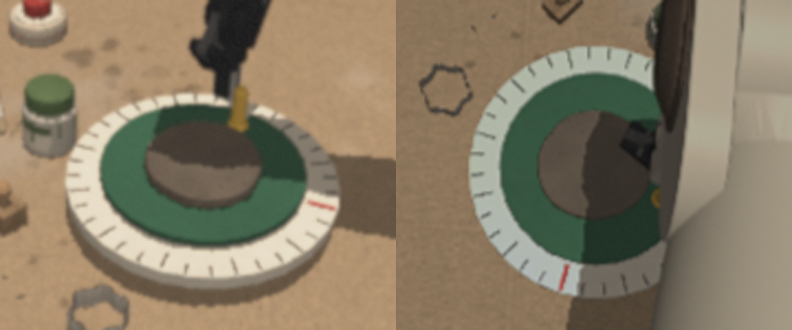

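Pushing works: the peg has moved round with the finger behind it, the force is about 4.7 N, and the clay is still centred. The arm hides part of the top view. I'll carry on along the arc.

```bash
python3 -m jog '0 -2 -7 5; 0 -2 -15 11; 0 -2 -23 17; 0 -1 -31 23; 0 0 -39 29; 0 3 -47 35; 0 5 -52 40; 0 6 -54 42'; python3 - <<'E'
from h import *
rows([-158,-162,-166,-170,-174,-178,-180,-180],[.018]*8)
E
```

```text
time: 5.3
ee_pos: [0.4996, 0.0071, 0.0716]
tcp_rot: [31.6, 89.9, -33.8]
wrist_force: [1.6, -2.4, 0.3]
opening: -0.0002
0.6 -1.2 -4.8 2.6; 0.6 -2.1 -10.1 6.6; 0.6 -2.5 -15.5 10.6; 0.6 -2.6 -20.9 14.6; 0.6 -2.3 -26.3 18.6; 0.6 -1.6 -31.6 22.6; 0.6 -1.2 -34.2 24.6; 0.6 -1.2 -34.2 24.6;
```

```bash
python3 -m jog '0 -1 -5 3; 0 -2 -10 7; 0 -2 -15 11; 0 -2 -21 15; 0 -2 -26 19; 0 -2 -31 23; 0 -1 -34 25; 0 -1 -34 25'; python3 - <<'E'
from h import *
c=camera("top"); c2=camera("side"); 
save(c,"t3.png"); save(c2,"s3.png")
a=[cv2.resize(c_["color"][v:v+150,u:u+180,::-1],None,fx=2.2,fy=2.2,interpolation=cv2.INTER_CUBIC) for c_,u,v in((c2,254,130),(c,243,147))]
cv2.imwrite("pics/m3.png",np.hstack(a))
rows([-182,-184,-186,-188,-189,-190,-190,-190],[.018]*8)
E
```

```text
time: 6.3
ee_pos: [0.4844, 0.0377, 0.0715]
tcp_rot: [58.9, 90.0, -31.4]
wrist_force: [0.0, -0.5, 1.1]
opening: -0.0001
0.3 -0.7 -2.6 1.7; 0.3 -1.2 -5.3 3.7; 0.3 -1.6 -7.9 5.7; 0.3 -1.9 -10.6 7.7; 0.3 -2.0 -11.9 8.7; 0.3 -2.1 -13.3 9.7; 0.3 -2.1 -13.3 9.7; 0.3 -2.1 -13.3 9.7;
```

View pics/m3.png

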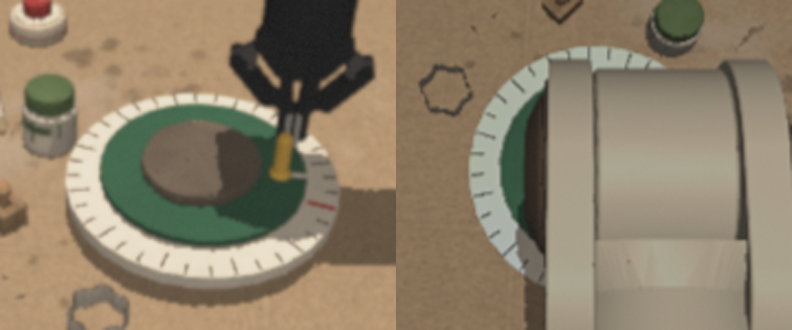

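The top view is now blocked by the arm, but the side view shows both the mark near (300,175) and the red line near (320,206). I'll use the side camera for the fine work.

```bash
cat >> h.py <<'E'
def side(n):
    c=camera("side"); im=c["color"][:,:,::-1]
    cv2.imwrite("pics/"+n,cv2.resize(im[190:240,365:425],None,fx=12,fy=12,interpolation=cv2.INTER_CUBIC)); return c
def ang(c,u,v,z):
    p=ray(c,365+(u+.5)/12-.5,190+(v+.5)/12-.5,z)[:2]-C; return np.degrees(np.arctan2(p[1],p[0]))%360-360,np.hypot(*p)
E
python3 -c "
from h import *
side('z4.png')"
```

```text
(no output)
```

View pics/z4.png

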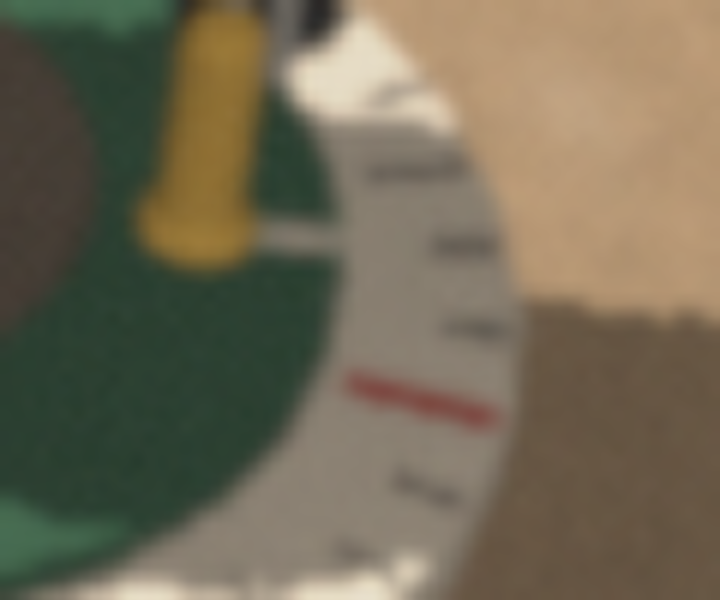

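The mark runs from (258,234) to its outer end at (338,239). The red line runs from (347,383) to (497,418).

```bash
python3 - <<'E'
from h import *
c=camera("side")
for p in((338,239,.047),(270,235,.047),(347,383,.035),(497,418,.035)): print(ang(c,*p))
E
```

```text
(np.float64(-179.1349728740902), np.float64(0.09556424577684997))
(np.float64(-179.4790697034092), np.float64(0.08431985959361929))
(np.float64(-191.73807986405762), np.float64(0.10063338073380225))
(np.float64(-191.62703746619593), np.float64(0.1254871402850244))
```

The radii check out (95.6 and 100.6 mm), and 12.6° remain. I'll go 10° first, gently, then measure again.

```bash
python3 -m jog '0 -0.5 -2.5 2; 0 -1 -5 4; 0 -1.5 -8 6; 0 -2 -10.5 8; 0 -2 -12 9; 0 -2 -13.3 10; 0 -2 -13.3 10; 0 -2 -13.3 10'; python3 -c "
from h import *
side('z5.png')
rows([-191,-192,-193,-194],[.018]*4)"
```

```text
time: 7.5
ee_pos: [0.4823, 0.051, 0.0712]
tcp_rot: [-105.4, 90.0, 154.2]
wrist_force: [-0.7, -1.6, 0.4]
opening: -0.0001
0.2 -0.3 -1.3 0.6; 0.2 -0.6 -2.6 1.6; 0.2 -0.9 -3.9 2.6; 0.2 -1.1 -5.3 3.6;
```

View pics/z5.png

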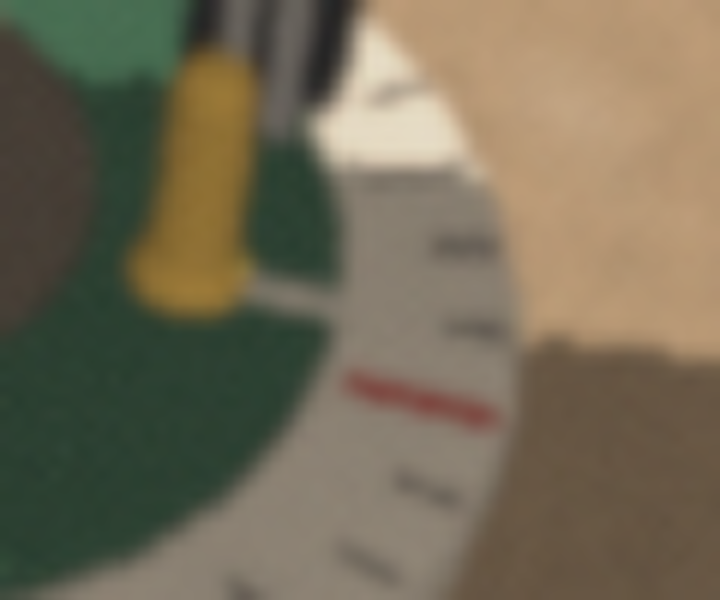

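The outer end of the mark is at (334,306) and its inner end at (255,286). The red line has not moved.

```bash
python3 - <<'E'
from h import *
c=camera("side")
for p in((334,306,.047),(260,287,.047)): print(ang(c,*p))
a=np.radians(-191.7)
for r in(.08,.095): print((proj(c,[[C[0]+r*np.cos(a),C[1]+r*np.sin(a),.047]])[0]-[365,190]+.5)*12-.5)
E
```

```text
(np.float64(-189.17317768653857), np.float64(0.09611839665477533))
(np.float64(-188.55323985857282), np.float64(0.08371750211397425))
[232.54137058 299.59848216]
[322.54277056 320.96705699]
```

About 2.7° are left, which is roughly 3.5 mm at the finger.

```bash
python3 -m jog '0 -0.1 -0.6 0.4; 0 -0.2 -1.2 0.8; 0 -0.4 -1.8 1.2; 0 -0.5 -2.4 1.6; 0 -0.6 -2.9 2; 0 -0.7 -3.4 2.4; 0 -0.7 -3.4 2.4; 0 -0.7 -3.4 2.4'; python3 -c "
from h import *
side('z6.png')"
```

```text
time: 8.6
ee_pos: [0.4823, 0.0545, 0.0713]
tcp_rot: [-161.3, 90.0, 95.9]
wrist_force: [-1.2, -1.6, -0.7]
opening: -0.0001
```

View pics/z6.png

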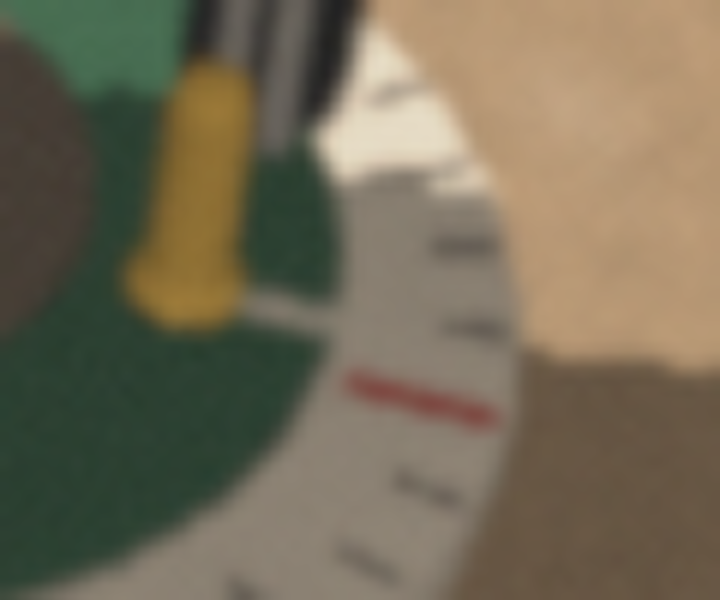

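The outer end of the mark is at (330,322) and its inner end at (245,299), within about 0.3° of the predicted aligned line. I'll back off, lift, and swing right so the top camera can confirm.

```bash
python3 -m jog '0 0 4 0; 0 0 12 0; 0 0 22 0; -10 0 30 0; -35 0 35 0; -60 0 40 0; -85 0 40 0; -100 0 40 0'; python3 -m jog '0 0 10 0; 0 0 40 0; 0 0 90 0; 0 0 145 0; 0 0 200 0; 0 0 250 0; 0 0 285 0; 0 0 300 0';  python3 - <<'E'
from h import *
c=camera("top"); s=camera("side"); save(c,"t7.png"); save(s,"s7.png")
im=c["color"][:,:,::-1]
a=cv2.resize(im[250:290,300:350],None,fx=12,fy=12,interpolation=cv2.INTER_CUBIC)
b=cv2.resize(im[150:300,255:405],None,fx=1.3,fy=1.3)
b=cv2.copyMakeBorder(b,0,a.shape[0]-b.shape[0],0,0,0)
cv2.imwrite("pics/m7.png",np.hstack([a,b]))
E
```

```text
time: 9.65
ee_pos: [0.4738, 0.015, 0.1732]
tcp_rot: [104.6, 89.9, 1.7]
wrist_force: [1.1, -0.0, -0.6]
opening: 0.0001
time: 10.65
ee_pos: [0.4057, -0.2787, 0.1701]
tcp_rot: [-108.8, 89.9, 148.3]
wrist_force: [0.4, 0.7, -0.8]
opening: -0.0002
```

View pics/m7.png

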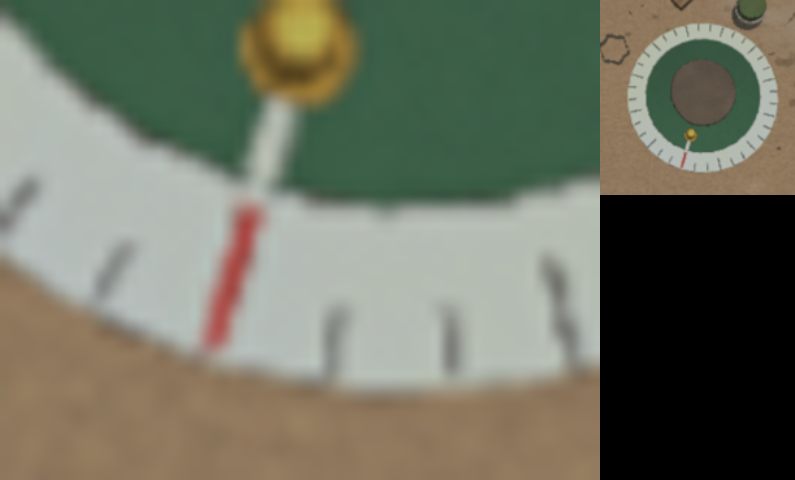

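The mark runs from (285,105) to (257,188) and the red line from (250,207) to (215,347), so they are practically in line. The clay is centred and the bystanders have not moved. I'll put a number on it using both cameras.

```bash
python3 - <<'E'
from h import *
for n in("top","side"):
    c=camera(n); im=c["color"].astype(float); H,W=im.shape[:2]
    def scan(z,r0,r1,f):
        out=[]
        for r in np.arange(r0,r1,.001):
            th=np.arange(-198,-185.5,.05); a=np.radians(th)
            uv=proj(c,np.c_[C[0]+r*np.cos(a),C[1]+r*np.sin(a),0*a+z]).astype(np.float32)
            v=cv2.remap(im.astype(np.float32),uv[:,:1],uv[:,1:],cv2.INTER_CUBIC)[:,0]
            w=f(v); w=np.clip(w-np.median(w)-.25*(w.max()-np.median(w)),0,None); out.append((th*w).sum()/w.sum())
        return np.array(out)
    red=scan(.035,.104,.119,lambda v:v[:,0]-v[:,1]); mk=scan(.047,.085,.091,lambda v:v[:,0])
    print(n,"red",red.mean().round(2),red.std().round(2),"mark",mk.mean().round(2),mk.round(2))
E
```

```text
top red -192.3 0.04 mark -192.36 [-192.32 -192.38 -192.41 -192.4  -192.34 -192.33]
side red -191.54 0.03 mark -191.36 [-191.38 -191.34 -191.32 -191.33 -191.36 -191.45]
```

```bash
python3 -c "
from h import *
print(status.get_obs()['wrist_force'],status.get_obs()['time']); bot.job_done()"
```

```text
[0.44063816 0.14928237 0.40997264] 10.85
the job is handed in; nothing more can be done
```

The white index mark is on the red line, and the job is handed in at 10.9 s on the robot's clock. I turned the head about 99° clockwise by pushing the peg with the shut fingertips. I finished in small steps, then backed the hand off, lifted it and swung it clear.

- **Alignment:** The last check with the hand away put the mark 0.06° past the red line in the top view and 0.18° short of it in the side view. The two cameras disagree by about 0.25°, within the calibration error.
- **Force:** The highest wrist force I read, at the end of a move, was about 5 N. I did not log it between readings.
- **Clay and other objects:** The clay disc still looked centred at the end. The jar, the cutter and the visible part of the stamp looked unmoved. I judged these by eye from the last top picture and did not measure them.

No check failed.

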